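# Lay the kit case on its back, catch up

### The arm

A 6-joint arm with a two-finger parallel gripper is mounted at the origin on the work surface. World frame = base frame: x ahead of the robot, y to its left, z up, the work surface at z = 0. Lengths are in m, angles in degrees, forces in N, time in s.
With the tool pointing down it reaches from about 0.25 to 0.775 m from the base axis. Payload 4 kg.
Tool frame: the origin (TCP) lies at the very end of the fingers, on their centre line; the grasp point (between the pads) lies 19 mm behind it; z points along the fingers, y is the line along which they close (so a half turn about z gives the same grasp; the last joint's range is limited). The gripper opens to 94 mm and grips with 3 to 60 N. Pads are 16 mm wide; open, the fingers measure 119 mm over their backs; the gripper's body (75 mm by 177 mm) begins 78 mm behind the grasp point.
Start: joints at [-75.865, 4.996, 78.535, -0, 96.463, -5.907], TCP at [0.188, -0.517, 0.206] pointing down, gripper open.
Joint ranges: [-177.83, 177.83], [-43.37, 116.18], [15.69, 146.23], [-61.86, 241.86], [9.47, 152.12], [-147.06, 147.06]. Speed limits (degrees/s): [159.86, 159.86, 180, 180, 180, 180].

### API

Orientations are given as a 3x3 rotation matrix whose columns are the frame's x, y, z axes.
In Python, from workcell import status, snapshot, camera_info, close_job gives the robot as it stands.
- The arm moves only by the tool send_rows, never from a script. Its argument "steps" is one flat list of numbers, 7 for each row, row after row: the closure, from 0 (fully open) to 1 (shut), then the shift along the tool's x, y, z in m, then the turn, a rotation vector about the tool's x, y, z in rad. A call has 1 to 12 rows; each row is the pose to reach, as a shift and turn from the pose commanded when the call began, along the tool's axes at that moment; what a row does not reach only later rows make up. A row lasts 1/12 s, in which the tool goes at most 41.7 mm and 7.16 degrees, less where a joint would pass 70% of its speed; a pose out of reach is approached as far as the arm can. A call with a gripper value outside its range is refused whole. The fingers move at their own pace and stop on an object; "grip_force" is the grip in N (left out, the last holds). Time passes only in rows, so rows that repeat a pose let the fingers close. It gives the time, the measured TCP pose, the force, the opening and the grip force at its end, in the units of the state.
- status.get_state(): the state, without advancing time (a new reading comes with each control period).
- snapshot(name): name is "scene" or "top"; returns (picture, depth): 400x640x3 uint8, red, green, blue; 400x640 float32, m along the optical axis (not along the pixel's ray), 0 where there is no reading.
- camera_info(name): a dict with "K" (3x3 intrinsics, pixels), "k1" (the pictures are not rectified: a ray, as slopes to the right and down, at radius r is drawn at 1 + k1 r^2 times it, then the intrinsics apply), "position" and "attitude" of the camera in the world. Camera axes: x right, y down, z forward; pixel columns grow to the right and rows downward; lengths in m; the calibration is good to about 2 mm. A picture is of the moment at which its call begins. camera_info takes no time and is no camera call.
- close_job(): hands the job in; it is judged then, once.
The state is a dict: "clock": time; "joint_pos": joint angles; "joint_velocities": joint speeds; "tau": joint torques, N m; "tcp_pos": TCP position; "ee_rot": TCP orientation; "wrist_force": force on the tool from outside, world axes, zero at the start; "moment": the same for the moment, N m; "finger_gap": opening from 0.0 (shut) to 1.0 (fully open); "finger_force": force on a finger pad.
Only numpy, scipy, OpenCV 4.12 (cv2) and the standard library are available. Lean on these libraries where they do the work, as an engineer would, in place of code of your own. Each camera call takes 0.05 s, during which the arm holds its last target. There are 200 camera calls.

### The job

Two black kit cases stand on edge on the counter. Tip the one with the red press-button catch a quarter turn over its lower back edge, so that it lies flat on the counter with the catch face up, ready to be opened. Do it where it stands: don't pick it up or shove it along the counter, and leave the blue-latched case and the glass jar undisturbed.

Things in the scene. Friction and masses are not known exactly. Their poses are not given: they have to be found in the camera images.
- kit_case: Black case, 0.25-0.5 kg, standing on edge: 40 mm thick (x), 120 wide (y), 100 tall (z). Origin: centre of the underside it starts on. +x points out of the catch face, which may look any way. Red catch plate (30 mm wide, 2 mm thick) on the middle of that face's upper half, folded over the top (to 102 mm); fixed red button, 20 mm across, 3 mm prouder, 62 mm up. Stands left or right of the other case.
- kit_case_heel (a point): Middle of the kit case's lower back edge, 20 mm from its origin along its -x; the case tips over it. Pushed towards -x on the upper third of the catch face, level or slightly rising, it tips; pushed much lower it may slide. Past about 22 degrees it falls onto its back by itself.
- spare_case: Look-alike black case of the same size, standing the same way, with a blue latch plate without a button. Origin: centre of its underside. To be left alone.
- jar: Capped glass jar, 72 mm across, 95 mm tall, standing beyond the cases near the counter's far edge. Origin: centre of its underside. To be left alone.
Not all that is in view belongs to the job. Leave any orange or pink look-alike of the kit_case alone.

How it is judged:
By the outcome, as a careful person would: the job done as asked, in the order asked, and still so for the second after the job is handed in, with the robot touching nothing.
It also fails if it takes over 29 s, if anything falls off the work surface, if the arm or the gripper's body presses on something with over 40 N, if the wrist force passes 120 N, or if a joint passes its speed limit or range.

## Working session

There is one attempt and no reset: what is moved stays moved. The work goes in short steps, Python scripts to look and compute and a tool call to move; the robot and the scene stay as the last step left them, time stands still between calls to the robot, and variables do not carry over. Pictures are saved under pics/ and viewed, at most 10 in all, crops included, and the job is handed in when it is done.

Besides the shell and the picture viewer there is one more tool, called after "Emit:" as name(argument=value, ...) on one line, values as JSON. send_rows: Moves the arm, as the interface text tells. Its arguments: {"type":"object","properties":{"steps":{"type":"array","items":{"type":"number"}},"grip_force":{"type":"number"}},"required":["steps"]}

```bash
mkdir -p pics; cat > h.py <<'E'
import numpy as np, cv2
from workcell import status, snapshot, camera_info, close_job
def pts(name,depth):
    c=camera_info(name);K=np.array(c["K"]);k=c["k1"]
    v,u=np.mgrid[0:400,0:640].astype(float)
    xd=(u-K[0,2])/K[0,0];yd=(v-K[1,2])/K[1,1];x,y=xd.copy(),yd.copy()
    for _ in range(20):
        s=1+k*(x*x+y*y);x,y=xd/s,yd/s
    P=np.stack([x*depth,y*depth,depth],-1)
    W=P@np.array(c["attitude"]).T+np.array(c["position"])
    W[depth==0]=np.nan
    return W
E
python3 - <<'E'
from h import *
ims=[]
for n in("scene","top"):
    p,d=snapshot(n);W=pts(n,d);np.savez(n+".npz",p=p,W=W);print(n,camera_info(n))
    cv2.imwrite(f"pics/{n}1.png",cv2.cvtColor(p,cv2.COLOR_RGB2BGR))
    h=cv2.cvtColor(p,cv2.COLOR_RGB2HSV)
    for nm,lo,hi in(("red",0,6),("red2",174,180),("blue",95,130)):
        m=cv2.inRange(h,(lo,110,60),(hi,255,255))
        k,l,st,ce=cv2.connectedComponentsWithStats(m)
        for i in range(1,k):
            if st[i,4]>25:
                q=W[l==i];print(nm,st[i],np.nanmedian(q,0).round(3),np.nanmin(q,0).round(3),np.nanmax(q,0).round(3))
E
```

```text
scene {'K': array([[469.85444214,   0.        , 322.19667525],
       [  0.        , 469.85444214, 201.57617718],
       [  0.        ,   0.        ,   1.        ]]), 'k1': 0.000520831158228025, 'position': array([1.11373647, 0.10819124, 0.9422589 ]), 'attitude': array([[-0.29536992,  0.83922512, -0.4565718 ],
       [ 0.9553471 ,  0.25530781, -0.14876099],
       [-0.00827761, -0.48012407, -0.87716153]])}
red [204 111  11  15  96] [ 0.54  -0.346  0.103] [ 0.525 -0.36   0.081] [ 0.554 -0.333  0.106]
red [264 123  17  24 235] [ 0.538 -0.196  0.098] [ 0.517 -0.214  0.046] [ 0.545 -0.179  0.107]
red [323 147  16  12 104] [ 0.555 -0.053  0.103] [ 0.482 -0.084  0.003] [ 0.571 -0.038  0.107]
red [565 228  14  13 115] [0.613 0.446 0.12 ] [0.601 0.437 0.105] [0.622 0.458 0.124]
blue [ 65  49  26  22 408] [ 0.479 -0.718  0.111] [ 0.44  -0.749  0.104] [ 0.513 -0.688  0.116]
blue [98 63 12 11 85] [ 0.421 -0.712  0.032] [ 0.405 -0.735  0.027] [ 0.446 -0.701  0.068]
blue [ 35  87  22  16 189] [ 0.557 -0.809  0.032] [ 0.529 -0.862  0.003] [ 0.572 -0.776  0.036]
blue [69 96  8  8 38] [ 0.542 -0.737
[... 870 characters left out ...]
 ] [0.602 0.438 0.103] [0.621 0.458 0.126]
red [300 221  13  13 104] [ 0.555 -0.053  0.103] [ 0.541 -0.065  0.07 ] [ 0.57  -0.036  0.108]
red [420 228  17  14 175] [ 0.542 -0.342  0.102] [ 0.527 -0.36   0.031] [ 0.557 -0.333  0.11 ]
red [360 234  15  10 121] [ 0.531 -0.195  0.103] [ 0.52  -0.212  0.097] [ 0.541 -0.178  0.109]
blue [  35   74   80   54 3915] [0.883 0.561 0.023] [ 0.814  0.468 -0.757] [1.292 1.031 0.077]
blue [165  86   9  47 365] [0.868 0.312 0.021] [ 0.804  0.302 -0.   ] [0.932 0.329 0.029]
blue [ 549  226   60   67 2023] [ 0.491 -0.732  0.034] [ 0.406 -0.831  0.023] [ 0.575 -0.675  0.135]
blue [200 237  15  14 191] [0.513 0.181 0.102] [0.498 0.173 0.038] [0.529 0.197 0.108]
```

View pics/scene1.png

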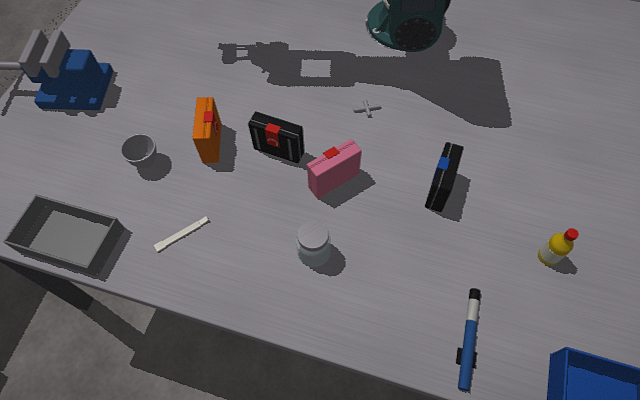

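View pics/top1.png

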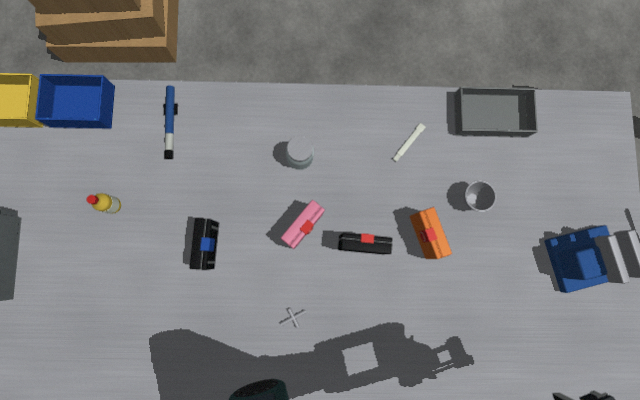

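Candidates in the scene view: orange (207,130), pink (335,168), black with blue latch (444,177) and black with red catch (276,138). Only the last is black with a red catch, so it is the kit case. I'll measure its pose and confirm it in an enlarged crop.

```bash
python3 - <<'E'
from h import *
t=np.load("top.npz");s=np.load("scene.npz")
for n,f in(("top",t),("scene",s)):
    W=f["W"];m=(abs(W[...,2]-.1)<.008)&(abs(W[...,0]-.535)<.06)&(abs(W[...,1]+.195)<.085)
    hsv=cv2.cvtColor(f["p"],cv2.COLOR_RGB2HSV)
    m&=~((hsv[...,1]>110)&(hsv[...,0]>6)&(hsv[...,0]<174)&(hsv[...,2]>110))
    r=cv2.minAreaRect(W[m][:,:2].astype(np.float32)*1000)
    print(n,m.sum(),r,cv2.boxPoints(r).round(0).tolist())
h=cv2.cvtColor(s["p"],cv2.COLOR_RGB2HSV)
m=(cv2.inRange(h,(0,110,60),(6,255,255))>0);m[:, :255]=0;m[:,290:]=0
q=s["W"][m];print("plate front z<.09",np.nanmedian(q[(q[:,2]<.09)],0),(q[:,2]<.09).sum())
for nm,c in(("pink",(.555,-.053)),("orange",(.54,-.345))):
    W=t["W"];mm=(W[...,2]>.09)&(W[...,2]<.115)&(np.hypot(W[...,0]-c[0],W[...,1]-c[1])<.075)
    print(nm,cv2.boxPoints(cv2.minAreaRect(W[mm][:,:2].astype(np.float32)*1000)).round(0).tolist())
cv2.imwrite("pics/crop.png",cv2.resize(cv2.cvtColor(s["p"][90:190,180:340],cv2.COLOR_RGB2BGR),None,fx=5,fy=5))
st=status.get_state();print(st["ee_rot"],st["tcp_pos"],st["finger_gap"])
E
```

```text
top 872 ((522.03857421875, -194.7478790283203), (119.97171783447266, 42.1981086730957), 85.27955627441406) [[496.0, -253.0], [538.0, -256.0], [548.0, -137.0], [506.0, -133.0]]
scene 861 ((519.8040161132812, -194.13311767578125), (120.66690826416016, 44.666622161865234), 85.50989532470703) [[493.0, -253.0], [537.0, -256.0], [547.0, -136.0], [502.0, -132.0]]
plate front z<.09 [ 0.54014723 -0.19630187  0.07183149] 94
pink [[505.0, -23.0], [598.0, -97.0], [625.0, -65.0], [531.0, 10.0]]
orange [[484.0, -358.0], [499.0, -399.0], [611.0, -358.0], [597.0, -317.0]]
[[ 9.39436681e-01  3.42722190e-01 -4.73392419e-04]
 [ 3.42722429e-01 -9.39434560e-01  2.01095258e-03]
 [ 2.44476871e-04 -2.05140481e-03 -9.99997866e-01]] [ 0.18837365 -0.51620025  0.20439542] 1.000085385859039
```

View pics/crop.png

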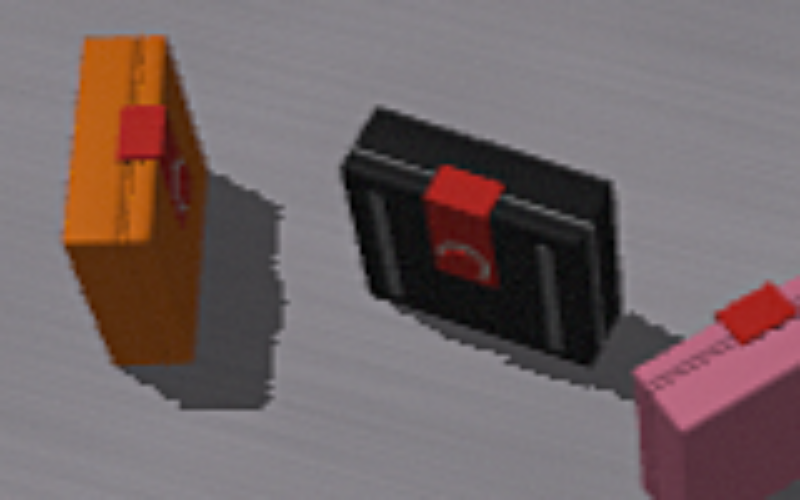

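The crop confirms it: the black case at (480,240) has the red plate and button. Its catch face looks away from the robot, with outward normal about (0.996, -0.084). I'll go over its far side with closed fingers.

Emit:
send_rows(steps=[1,0.02,-0.006,0,0,0,0.02,1,0.055,-0.017,0,0,0,0.05,1,0.095,-0.03,0,0,0,0.085,1,0.135,-0.042,0,0,0,0.12,1,0.175,-0.054,0,0,0,0.155,1,0.215,-0.067,0,0,0,0.19,1,0.255,-0.079,0,0,0,0.225,1,0.295,-0.092,0,0,0,0.26,1,0.335,-0.104,0,0,0,0.295,1,0.37,-0.115,0,0,0,0.325,1,0.4,-0.124,0,0,0,0.35,1,0.425,-0.132,0,0,0,0.375], grip_force=20)

```text
clock: 1.1
tcp_pos: [0.5441, -0.2448, 0.2046]
ee_rot: [[1.0, -0.024, -0.001], [-0.024, -1.0, 0.001], [-0.001, -0.001, -1.0]]
wrist_force: [-1.0, -0.6, 0.4]
finger_gap: 0.184
finger_force: 0.0
```

Emit:
send_rows(steps=[1,0.02,-0.005,0,0,0,0.02,1,0.04,-0.01,0,0,0,0.04,1,0.06,-0.015,0,0,0,0.058,1,0.073,0.003,0,0,0,0.058,1,0.073,0.003,0,0,0,0.058])

```text
clock: 1.52
tcp_pos: [0.6167, -0.2531, 0.2031]
ee_rot: [[0.997, -0.083, -0.002], [-0.083, -0.997, -0.0], [-0.002, 0.0, -1.0]]
wrist_force: [-0.8, 0.6, -0.4]
finger_gap: 0.006
finger_force: 0.0
```

```bash
python3 - <<'E'
from h import *
s=status.get_state();print(s["clock"],s["ee_rot"].round(4) if hasattr(s["ee_rot"],"round") else s["ee_rot"],s["tcp_pos"],s["finger_gap"],s["wrist_force"])
R=np.array(s["ee_rot"]);n=np.array([.9964,-.0838,0]);c=np.array([.521,-.195,0])
for k,z in((.075,.08),(.035,.08),(.02,.085),(-.03,.095)):
    print(k,R.T@(c+k*n+[0,0,z]-s["tcp_pos"]))
print("yaw",np.degrees(np.arctan2(R[1,0],R[0,0])))
E
```

```text
1.5167 [[ 9.965e-01 -8.310e-02 -2.100e-03]
 [-8.310e-02 -9.965e-01 -3.000e-04]
 [-2.000e-03  5.000e-04 -1.000e+00]] [ 0.61674108 -0.25309434  0.20307   ] 0.005724823834796923 [-0.79526901  0.57935983 -0.39730772]
0.075 [-0.02499161 -0.04994279  0.12309766]
0.035 [-0.06498822 -0.04997157  0.12317943]
0.02 [-0.07999717 -0.04997998  0.11821011]
-0.03 [-0.13001339 -0.0500112   0.10831234]
yaw -4.7662560893245445
```

Emit:
send_rows(steps=[1,-0.01,-0.02,0,0,0,0,1,-0.025,-0.05,0,0,0,0,1,-0.025,-0.05,0.02,0,0,0,1,-0.025,-0.05,0.045,0,0,0,1,-0.025,-0.05,0.07,0,0,0,1,-0.025,-0.05,0.09,0,0,0,1,-0.025,-0.05,0.108,0,0,0,1,-0.025,-0.05,0.12,0,0,0,1,-0.025,-0.05,0.12,0,0,0,1,-0.025,-0.05,0.12,0,0,0])

```text
clock: 2.35
tcp_pos: [0.594, -0.1999, 0.085]
ee_rot: [[0.997, -0.083, -0.001], [-0.083, -0.997, 0.001], [-0.001, -0.0, -1.0]]
wrist_force: [-0.7, -0.0, 0.6]
finger_gap: 0.005
finger_force: 0.0
```

Emit:
send_rows(steps=[1,-0.012,0,0,0,0,0,1,-0.024,0,0,0,0,0,1,-0.03,0,0,0,0,0,1,-0.033,0,0,0,0,0,1,-0.036,0,0,0,0,0,1,-0.039,0,0,0,0,0,1,-0.042,0,0,0,0,0,1,-0.045,0,0,0,0,0,1,-0.048,0,0,0,0,0,1,-0.051,0,0,0,0,0])

```text
clock: 3.18
tcp_pos: [0.5442, -0.1959, 0.0858]
ee_rot: [[0.997, -0.083, 0.001], [-0.083, -0.997, -0.0], [0.001, 0.0, -1.0]]
wrist_force: [0.5, 0.7, 0.9]
finger_gap: 0.006
finger_force: 0.5
```

```bash
python3 - <<'E'
from h import *
p,d=snapshot("scene");cv2.imwrite("pics/c2.png",cv2.resize(cv2.cvtColor(p[60:220,160:400],cv2.COLOR_RGB2BGR),None,fx=3,fy=3))
E
```

```text
(no output)
```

View pics/c2.png

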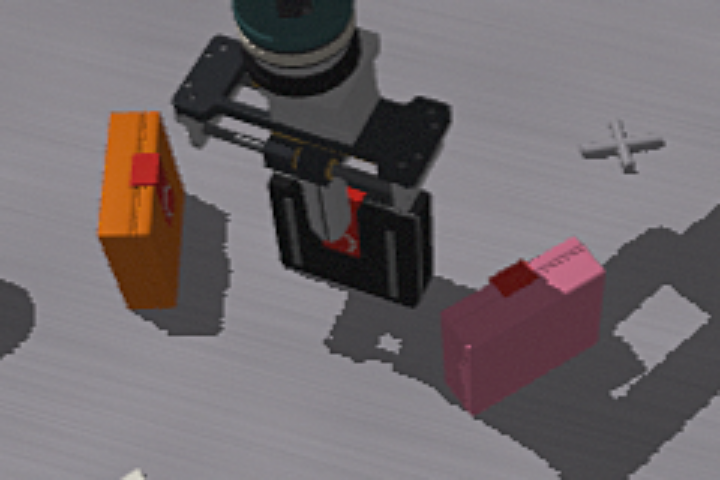

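The fingers sit on the catch plate above the button, around crop pixel (340,215), and contact is just being made. I'll push on, slightly rising.

Emit:
send_rows(steps=[1,-0.003,0,0,0,0,0,1,-0.006,0,-0.001,0,0,0,1,-0.009,0,-0.002,0,0,0,1,-0.012,0,-0.003,0,0,0,1,-0.015,0,-0.004,0,0,0,1,-0.018,0,-0.005,0,0,0])

```text
clock: 3.73
tcp_pos: [0.5253, -0.1941, 0.0903]
ee_rot: [[0.997, -0.083, -0.001], [-0.083, -0.997, 0.0], [-0.001, -0.0, -1.0]]
wrist_force: [-0.1, -0.6, 0.1]
finger_gap: 0.002
finger_force: 0.1
```

```bash
python3 - <<'E'
from h import *
p,d=snapshot("scene");cv2.imwrite("pics/c3.png",cv2.resize(cv2.cvtColor(p[60:220,160:400],cv2.COLOR_RGB2BGR),None,fx=3,fy=3))
E
```

```text
(no output)
```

View pics/c3.png

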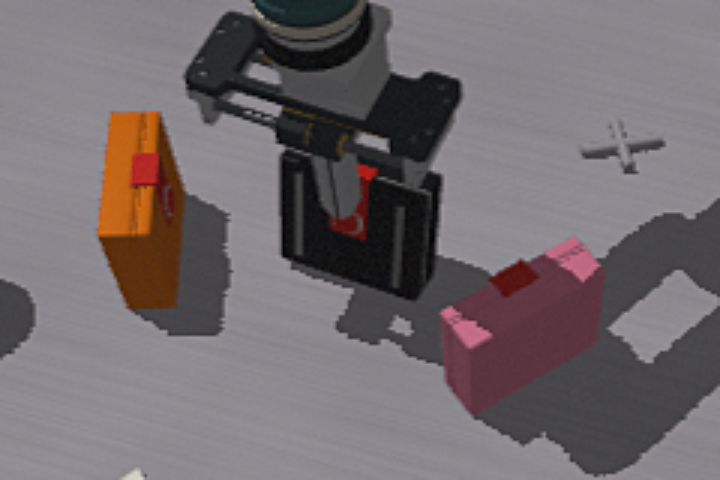

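The case is leaning back: its top edge has moved away and the front lower edge has lifted, with no visible slide. I'll continue the push.

Emit:
send_rows(steps=[1,-0.003,0,-0.001,0,0,0,1,-0.006,0,-0.002,0,0,0,1,-0.009,0,-0.003,0,0,0,1,-0.012,0,-0.003,0,0,0,1,-0.015,0,-0.003,0,0,0,1,-0.018,0,-0.003,0,0,0,1,-0.021,0,-0.003,0,0,0,1,-0.024,0,-0.003,0,0,0])

```text
clock: 4.45
tcp_pos: [0.5016, -0.1922, 0.0934]
ee_rot: [[0.997, -0.083, -0.0], [-0.083, -0.997, 0.0], [-0.0, 0.0, -1.0]]
wrist_force: [0.4, -0.2, 0.2]
finger_gap: 0.006
finger_force: 0.0
```

```bash
python3 - <<'E'
from h import *
p,d=snapshot("scene");cv2.imwrite("pics/c4.png",cv2.resize(cv2.cvtColor(p[60:220,160:400],cv2.COLOR_RGB2BGR),None,fx=3,fy=3))
E
```

```text
(no output)
```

View pics/c4.png

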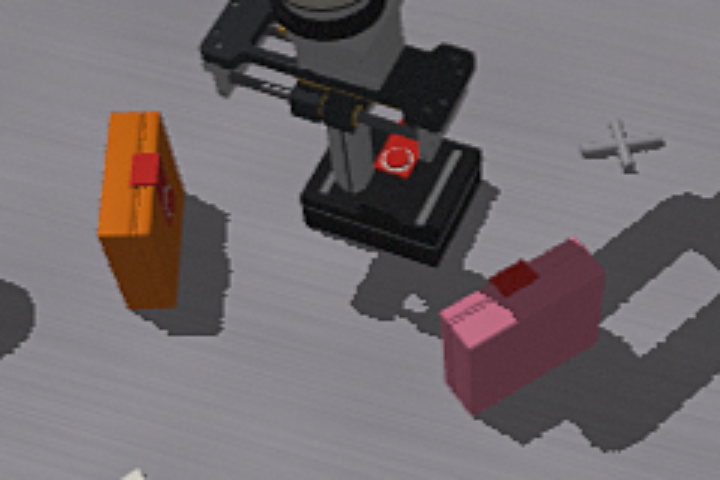

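The case lies flat with the catch face up, the button at crop pixel (398,158). I'll lift straight up and check for sliding.

Emit:
send_rows(steps=[1,0,0,-0.015,0,0,0,1,0,0,-0.04,0,0,0,1,0,0,-0.07,0,0,0,1,0,0,-0.1,0,0,0,1,0,0,-0.12,0,0,0,1,0,-0.03,-0.12,0,0,0,1,0.0,0.03,-0.12,0,0,0,1,0,0.07,-0.12,0,0,0,1,0,0.11,-0.12,0,0,0,1,0,0.14,-0.12,0,0,0,1,0,0.15,-0.12,0,0,0,1,0,0.15,-0.12,0,0,0])

```text
clock: 5.5
tcp_pos: [0.4885, -0.3448, 0.2124]
ee_rot: [[0.996, -0.088, -0.001], [-0.088, -0.996, 0.0], [-0.001, -0.0, -1.0]]
wrist_force: [0.8, -0.2, 0.4]
finger_gap: 0.008
finger_force: 0.0
```

```bash
python3 - <<'E'
from h import *
p,d=snapshot("scene");W=pts("scene",d);cv2.imwrite("pics/s5.png",cv2.cvtColor(p,cv2.COLOR_RGB2BGR))
m=(abs(W[...,2]-.04)<.007)&(abs(W[...,0]-.45)<.09)&(abs(W[...,1]+.19)<.075)
r=cv2.minAreaRect(W[m][:,:2].astype(np.float32)*1000);print(m.sum(),r,cv2.boxPoints(r).round(0).tolist(),np.nanmedian(W[m],0))
print(status.get_state()["tcp_pos"])
E
```

```text
1692 ((443.2965087890625, -187.80813598632812), (120.63631439208984, 105.27595520019531), 85.09813690185547) [[386.0, -243.0], [491.0, -252.0], [501.0, -132.0], [396.0, -123.0]] [ 0.4487249  -0.18517603  0.04141127]
[ 0.48902357 -0.34258444  0.21272649]
```

View pics/s5.png

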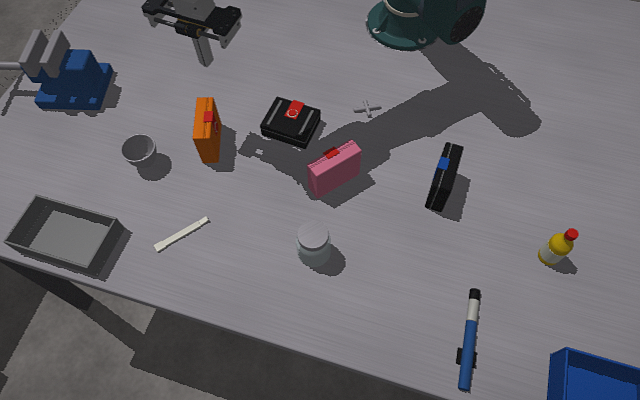

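The case lies flat at (291,121). Its heel edge is within about 5 mm of where it started and its yaw is unchanged. Everything else is where it was.

```bash
python3 -c "
from workcell import close_job
print(close_job())"
```

```text
the job is handed in; nothing more can be done
None
```

The red-catch case now lies flat on its back, catch face up, where it stood (heel edge within about 5 mm, same heading); nothing else was moved, and I handed the job in about 6 s into the 29 s limit.

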